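# Lock a welding fixture's swing arm with a ball-lock pin

### The job

Swing the welding fixture's arm round until it lies against its stop, then take the ball-lock pin out of its stand by squeezing the two push buttons on the sides of its head, and slide it, buttons pressed, down through the arm's hole and the hole beneath it until its collar sits on the arm. Let go so that the buttons spring out and the balls lock under the plate, and do not push aside or knock over the tools lying around.

Things in the scene. Friction and masses are not known exactly. Their poses are not given: they have to be found in the camera images.
- fixture: Welding fixture, fixed: dark steel plate 170 mm long (x), 100 mm wide (y), top 52 mm above the table, on two rails. Origin on the table straight under the index hole, which is 40 mm in from the plate's -x end, centred across; z up. A stop rail 50 mm long stands on the plate on the -y side of the hole, top 64 mm above the table (screw heads 67 mm).
- base_hole (a point): Centre of the mouth of the index hole in the fixture's plate (21 mm diameter, plate 12 mm thick, open below), 52 mm above the table.
- pivot_axis (a point): The vertical pivot axis of the swing arm, 90 mm from the index hole along the fixture's +x; the point is at the height of the arm's top face, 65.5 mm above the table. A bolt head there stands 7 mm higher.
- handle_mid (a point): Mid-height of the upright black knob handle on the free end of the swing arm, 170 mm from the pivot: 24 mm in diameter, it reaches from 4 mm to 50 mm above the arm's top; this point is 93.5 mm above the table.
- swing_arm (a joint): Angle of the arm (rad): 0 against the stop, where it points from the pivot to the fixture's -x and its hole lies over the index hole; grows to 1.2 as it swings to the fixture's +y. Flat steel bar 12 mm thick, 40 to 54 mm wide, top 65.5 mm above the table, a 22 mm hole 90 mm from the pivot. Light friction (about 1 N at the handle); it stays where it is left.
- pin: Ball-lock pin, upright in its stand, about 0.21 kg. Origin on its axis at the underside of the collar; z up. The collar is 40 mm in diameter, 6 mm thick; above it is the head, 40 mm (x) by 28 mm (y) by 42 mm high, its top 48 mm above the origin. Squeezed across y it presses the buttons; gripped across x it does not.
- pin_grip (a point): Centre of the pin's head midway between the two buttons, 27 mm above the underside of the collar.
- button_left (a joint): How far the button on the head's +y side is pressed (m): 0 out, 0.005 fully in (flush with the head). Each button is a ribbed black plate 22 mm wide, 26 mm high, centred 27 mm above the collar's underside, standing out 5 mm: 38 mm over both, 28 mm squeezed. Spring 3 N to start, 6 N fully in, each. Each draws in the ball on its side.
- button_right (a joint): The same for the button on the head's -y side.
- pin_stand: The pin's stand, screwed to the table: an aluminium block 70 x 70 x 60 mm with a 30 mm bore in which the pin hangs by its collar; two screwed feet 8 mm high (screw heads 13 mm) reach 57 mm out along its +y and -y. Origin on the table under the bore; z up.
- spanner: Bystander: combination spanner, 34 x 197 x 9 mm, lying on the table; origin under its middle.
- square: Bystander: engineer's square, 116 x 75 x 14 mm, lying on the table; origin under its middle.
- vee: Bystander: steel V block, 34 x 40 x 30 mm; origin under its middle.
- tape_measure: Bystander: tape measure standing on its base, 39 x 77 x 66 mm; origin under its middle.
- can: Bystander: tall aerosol can at the back, 68 mm in diameter, 272 mm high; origin under its middle.
- cover: Bystander: teal cast motor cover, 90 x 91 x 152 mm, at the right; origin under its middle.
- pin_tip (a point): Lower end of the pin's steel shank, 48 mm below the collar. The shank is 18 mm in diameter, the last 8 mm tapering to 9 mm. Two balls at +y and -y, 28 to 37 mm below the collar, stand out 4.5 mm (27 mm across) and draw in wholly when the buttons are pressed; with the balls out it cannot pass the holes of arm or plate.
There are look-alikes about, which are no part of the job. There is more than one size of the pin; the job needs the smaller.

How it is judged (in metres and radians):
On the way, in this order (a step that is already met when the one before it is completed fails the run):
1. the arm has been swung against its stop (within 0.05 rad) (value of joint swing_arm below 0.05 rad), for 0.2 s.
2. with both buttons pressed, the pin has been slid down through the arm's hole into the plate's (value of joint each of button_left, button_right above 0.0035 m and horizontal distance between pin and base_hole below 0.006 m and z of pin in the frame of fixture below 0.085 m), for 0.1 s.
At the end, for the whole second after the job is handed in: The arm lies against its stop (within 0.05 rad); the pin stands upright (0.12 rad) and at rest in both holes, within 6 mm of the plate hole's centre, collar on the arm (within 4 mm); both buttons have sprung out (less than 1.5 mm pressed), so the balls are out under the plate (value of joint swing_arm below 0.05 rad and horizontal distance between pin and base_hole below 0.006 m and z of pin in the frame of fixture between 0.062 and 0.0695 m and angle between pin's own z axis and vertical below 0.12 rad and value of joint each of button_left, button_right below 0.0015 m and linear speed of pin below 0.02 m/s); the robot touches nothing.
It fails at once if a bystander is pushed aside by more than 40 mm or knocked over (distance of any of spanner, square, vee, tape_measure, can, cover from where it was at the start of the episode above 0.04 m or angle between any of tape_measure, can, cover, vee's own z axis and vertical above 0.6 rad).
It also fails if it takes over 51 s, if anything falls off the work surface, if the arm or the gripper's body presses on something with over 40 N, if the wrist force passes 120 N, or if a joint passes its speed limit or range.

### The arm

A 7-joint arm with a two-finger parallel gripper is mounted at the origin on a cart in front of the work surface, level with it; the furniture and walls round the work are solid. World frame = base frame: x ahead of the robot, y to its left, z up, the work surface at z = 0. Lengths are in m, angles in degrees, forces in N, time in s.
With the tool pointing down it reaches from about 0.4 to 0.875 m from the base axis. Payload 6.5 kg.
Tool frame: the origin (TCP) lies at the very end of the fingers, on their centre line; the grasp point (between the pads) lies 19 mm behind it (grip_point_offset is the distance from the TCP to the grasp point, in m); z points along the fingers, y is the line along which they close (so a half turn about z gives the same grasp; the last joint's range is limited). The gripper opens to 85 mm and grips with 20 to 120 N. Pads are 22 mm wide; open, the fingers measure 114 mm over their backs; the gripper's body (76 mm by 85 mm) begins 54 mm behind the grasp point. The pads swing forward as they close: fully open they stand 13 mm farther back than shut.
Start: joints at [-80.054, 30.733, -0.252, 88.115, 0.149, 61.152, -4.079], TCP at [0.154, 0.631, 0.231] pointing down, gripper open.
Joint ranges: [-154.64, 154.64], [-21.42, 123.67], [-72.66, 72.17], [13.99, 137.28], [-74.86, 254.86], [10.95, 109.41], [-158.01, 158.01]. Speed limits (degrees/s): [136.94, 136.94, 180, 180, 180, 180, 180].

### API

Orientations are given as a 3x3 rotation matrix whose columns are the frame's x, y, z axes.
In Python, from workcell import get_state, snapshot, finish_job, grip_point_offset gives the robot as it stands.
- The arm moves only by the shell command python3 -m jog 'ROWS' [FORCE]. ROWS is JSON, a list that holds one entry, the list of rows, each a list of 5 numbers: the finger opening in cm, from 0 to 8.54, then the shift along the tool's x, y, z in cm, then the turn about the tool's z in rad. In form: [[[claw, tx, ty, tz, yaw], ...]]. A call has 1 to 12 rows; each row is the pose to reach, as a shift and turn from the pose commanded when the call began, along the tool's axes at that moment; what a row does not reach only later rows make up. A row lasts 1/8 s, in which the tool goes at most 62.5 mm and 10.7 degrees, less where a joint would pass 70% of its speed; a pose out of reach is approached as far as the arm can. A call with a gripper value outside its range is refused whole. The fingers move at their own pace and stop on an object; FORCE is the grip in N (left out, the last holds). Time passes only in rows, so rows that repeat a pose let the fingers close. It gives the time, the measured TCP pose, the force, the opening and the grip force at its end, in the units of the state.
- get_state(): the state, without advancing time (a new reading comes with each control period).
- snapshot(name): name is "scene" or "top" or "wrist"; returns a dict with "color" (400x640x3 uint8, red, green, blue), "depth" (400x640 float32, m along the optical axis (not along the pixel's ray), 0 where there is no reading), "fx", "fy", "cx", "cy" (pixels), "rvec" (rotation vector, rad) and "tvec" (3), from world to camera coordinates, as OpenCV has them. Camera axes: x right, y down, z forward; pixel columns grow to the right and rows downward; lengths in m; the calibration is good to about 2 mm. A picture is of the moment at which its call begins.
- finish_job(): hands the job in; it is judged then, once.
The state is a dict: "clock": time; "qpos": joint angles; "joint_vel": joint speeds; "tau": joint torques, N m; "tcp_pos": TCP position; "tool_rot": TCP orientation; "ft_force": force on the tool from outside, world axes, zero at the start; "torque": the same for the moment, N m; "gripper_width": finger opening in m; "gripper_force": force on a finger pad.
Only numpy, scipy, OpenCV 4.12 (cv2) and the standard library are available. Lean on these libraries where they do the work, as an engineer would, in place of code of your own. Each camera call takes 0.05 s, during which the arm holds its last target. There are 200 camera calls.

## Working session

There is one attempt and no reset: what is moved stays moved. The work goes in short steps, Python scripts to look and compute and a shell command to move; the robot and the scene stay as the last step left them, time stands still between calls to the robot, and variables do not carry over. Pictures are saved under pics/ and viewed, at most 10 in all, crops included, and the job is handed in when it is done.

```bash
ls; mkdir -p pics
cat > h.py <<'E'
import numpy as np, cv2, pickle
from workcell import get_state, snapshot, finish_job, grip_point_offset
def save(name,fn):
    s=snapshot(name); pickle.dump(s,open(fn+'.pkl','wb')); cv2.imwrite('pics/'+fn+'.png',cv2.cvtColor(s['color'],cv2.COLOR_RGB2BGR)); return s
def load(fn): return pickle.load(open(fn+'.pkl','rb'))
def cloud(s):
    R=cv2.Rodrigues(np.array(s['rvec'],float))[0]; t=np.array(s['tvec'],float).ravel()
    v,u=np.mgrid[:400,:640]; d=s['depth'].astype(float)
    P=np.stack([(u-s['cx'])/s['fx']*d,(v-s['cy'])/s['fy']*d,d],-1)
    W=(P-t)@R; W[d==0]=np.nan; return W
def at_z(s,u,v,z):
    R=cv2.Rodrigues(np.array(s['rvec'],float))[0]; t=np.array(s['tvec'],float).ravel()
    r=R.T@np.array([(u-s['cx'])/s['fx'],(v-s['cy'])/s['fy'],1]); c=-R.T@t
    return c+r*(z-c[2])/r[2]
E
python3 - <<'E'
from h import *
a=save('top','top1'); b=save('scene','scene1')
print(get_state(), grip_point_offset)
W=cloud(a); print(W[200,320], np.nanmin(W.reshape(-1,3),0),np.nanmax(W.reshape(-1,3),0))
E
```

```text
pics
{'clock': 0.1, 'qpos': array([-80.05644424,  30.77237306,  -0.25251565,  88.16309297,
         0.14997744,  61.15256095,  -4.07942333]), 'joint_vel': array([-0.05502478, -0.04999264,  0.06140674, -0.25731777, -0.0333453 ,
        0.07689366, -0.07024548]), 'tau': array([ 2.80450229e-03, -5.84564352e+01,  1.05194785e+00, -2.59775001e+01,
        1.26120925e-02,  4.58699564e-03, -3.05292730e-06]), 'tcp_pos': array([0.15425303, 0.63086416, 0.23052309]), 'tool_rot': array([[-9.71410680e-01,  2.37405226e-01, -2.21223399e-04],
       [ 2.37405285e-01,  9.71409510e-01, -1.51504246e-03],
       [-1.44780484e-04, -1.52424803e-03, -9.99998828e-01]]), 'ft_force': array([-0.37069006,  1.1047897 ,  0.10726262]), 'torque': array([-0.01096868, -0.01382734,  0.02436663]), 'gripper_force': 0.0, 'gripper_width': 0.08561322152997845} 0.0187
[ 0.57701307 -0.01115182  0.05959132] [-0.36605728 -1.89810539 -0.90492876] [1.91107719 1.85391674 0.83856226]
```

View pics/top1.png

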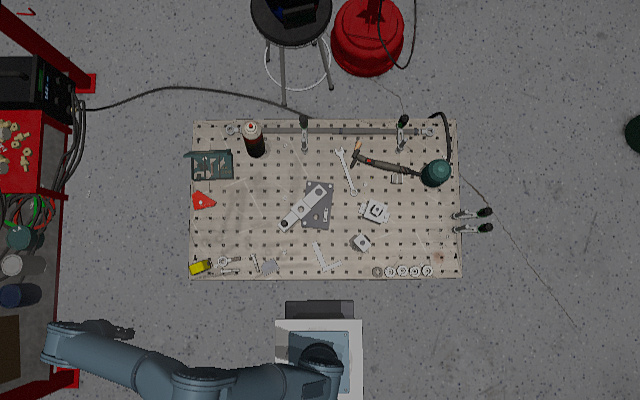

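View pics/scene1.png

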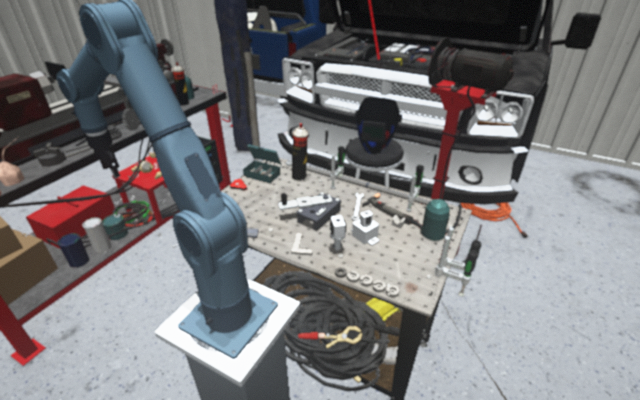

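The top view shows the fixture at about (315,205), with the swing arm pointing to lower left. There are two pin candidates, at (375,211) and (360,242). I'll enlarge the picture and measure heights.

Run:
```python
from h import *
s=load('top1'); im=cv2.imread('pics/top1.png')
c=im[165:265,270:402]; cv2.imwrite('pics/crop1.png',cv2.resize(c,None,fx=6,fy=6,interpolation=cv2.INTER_CUBIC))
W=cloud(s); print(s['fx'],s['tvec'],s['rvec'])
np.set_printoptions(linewidth=250)
print((W[195:260:2,345:400:2,2]*1000).round().astype(int))
for u,v in [(375,211),(360,242),(280,228),(330,180)]: print(u,v,W[v,u].round(3))
```

```text
490.2340035540897 [-0.02448261  0.56117256  1.77006445] [ 2.15202728 -2.16421103  0.14687084]
[[                  -6                   -1                  -11                    4                   14                    8                   -5                    0                    7                    6                   -6
                    -3                    4                   -3                   -1                    5                    2                    2                   10                   -2                   -4                   -3
                    -2                    1                    3                    5                   -3                    1]
 [                   1                   -1                    2                    7                   -2                   -3                    0                   -2                   -1                    2                    2
                    -5                    4                   -4                   -2                   -1                   -5                    0                  -11         
[... 18110 characters left out ...]
        7                    0                   -3                    3                   -4                    0                    2                    0
                     2                   -9                    0                   -4                   -7                   -3                    1                    2                    0                   -6                   -6
                    -1                  -11                    0                    3                    2                   -8]]
375 211 [ 0.53  -0.206  0.106]
360 242 [ 0.42  -0.149  0.133]
280 228 [0.475 0.133 0.072]
330 180 [ 0.662 -0.049 -0.003]<stdin>:6: RuntimeWarning: invalid value encountered in cast
```

View pics/crop1.png

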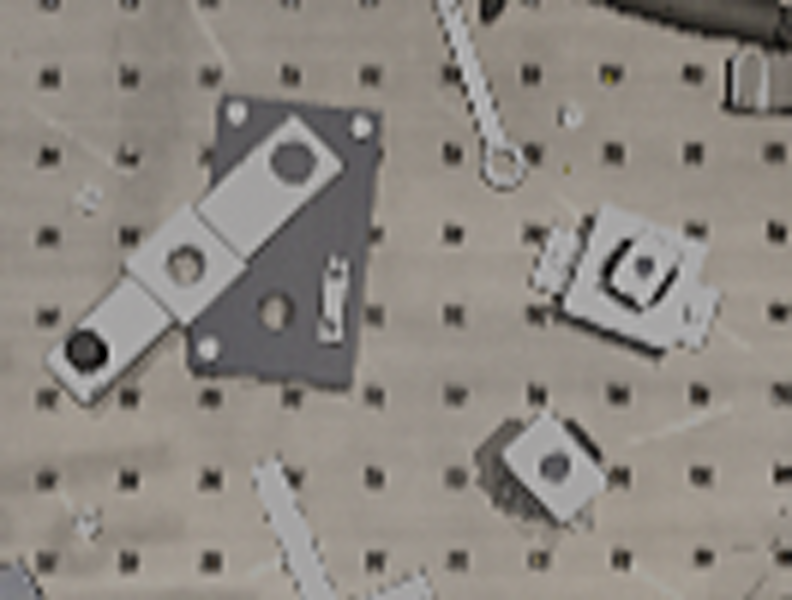

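The crop (6x, offset 270,165) shows the pivot at crop (293,162), the handle at (85,350) and the base hole at (277,312). The pin with feet has its head top at about 108 mm, which fits the stand height. The one at (555,467) is 135 mm tall, so it is the larger look-alike.

Run:
```python
from h import *
s=load('top1'); 
def w(c,z): return at_z(s,270+(c[0]+.5)/6-.5,165+(c[1]+.5)/6-.5,z)[:2]
piv=w((293,162),.0725); hd=w((85,348),.1155); bh=w((276,312),.052); pin=w((640,272),.108)
print('piv',piv,'handle',hd,'hole',bh,'pin',pin)
print('d piv-hole',np.linalg.norm(bh-piv),'piv-handle',np.linalg.norm(hd-piv))
a=np.arctan2(*(bh-piv)[::-1]);b=np.arctan2(*(hd-piv)[::-1]); print('ang',a,b,(a-b)%6.283)
print('feet',w((558,262),.008),w((700,312),.008))
# plate pixels: mean & edges by depth
W=cloud(s); S=get_state(); T=S['tool_rot']
print('handle shift tool cm',T.T@(np.r_[hd,.23]-S['tcp_pos'])*100)
# wrist cam relative to tool
q=snapshot('wrist'); R=cv2.Rodrigues(np.array(q['rvec'],float))[0]; c=-R.T@np.array(q['tvec'],float).ravel()
print('cam in tool',T.T@(c-S['tcp_pos']),'axes',(T.T@R.T).round(2),q['fx'])
```

```text
piv [ 0.60602057 -0.00558878] handle [0.48993262 0.11614223] hole [0.51719587 0.00523935] pin [ 0.5338045  -0.20990625]
d piv-hole 0.08948227308700274 piv-handle 0.16821073751399657
ang 3.0202867292830313 2.332470536893 0.6878161923900312
feet [ 0.55226125 -0.17023817] [ 0.52044196 -0.25817071]
handle shift tool cm [-44.82803693 -42.03128864   0.12286596]
cam in tool [ 0.0745167  -0.00094181 -0.14259497] axes [[-0.   -0.96 -0.3 ]
 [ 1.   -0.    0.  ]
 [-0.   -0.3   0.96]] 312.89515411189865
```

```bash
python3 -m jog '[[[8.5,-5,-4.7,0,0.06],[8.5,-11,-10.3,0,0.14],[8.5,-17,-16,0,0.2],[8.5,-21.5,-20.2,0,0.27],[8.5,-26,-24.4,0,0.33],[8.5,-30.5,-28.6,0,0.39],[8.5,-35,-32.8,0,0.45],[8.5,-39,-36.6,0,0.51],[8.5,-42.5,-39.9,0,0.55],[8.5,-44.2,-41.4,1,0.57],[8.5,-44.8,-42,2,0.571],[8.5,-44.8,-42,2,0.571]]]'
python3 - <<'E'
from h import *
s=save('wrist','w1'); print(get_state()['tcp_pos'],get_state()['tool_rot'].round(4))
E
```

```text
clock: 1.65
tcp_pos: [0.4889, 0.117, 0.2104]
tool_rot: [[-0.689, 0.725, -0.002], [0.725, 0.689, -0.001], [0.001, -0.002, -1.0]]
ft_force: [-1.1, 0.0, 0.8]
gripper_width: 0.085
gripper_force: 0.0
[0.4889653  0.11803957 0.21085864] [[-6.899e-01  7.239e-01 -1.500e-03]
 [ 7.239e-01  6.899e-01  1.000e-04]
 [ 1.100e-03 -1.000e-03 -1.000e+00]]
```

View pics/w1.png

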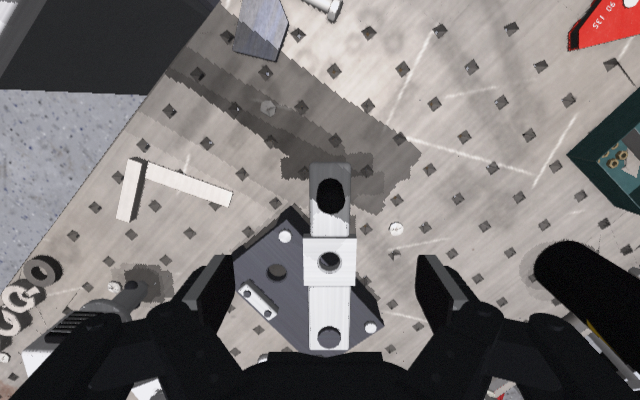

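The wrist view shows the handle at (331,193), centred between the fingers and aligned with the arm. The base hole is at (277,271), the arm hole at (330,261) and the pivot bolt at (329,338).

Run:
```python
from h import *
s=load('w1')
for n,u,v,z in [('hole',277,271,.052),('armhole',330,261,.0655),('piv',329,338,.0725),('handle top',331,184,.1155)]: print(n,at_z(s,u,v,z).round(4))
W=cloud(s); print(W[184,331],W[300,330],W[300,275])
```

```text
hole [0.5203 0.0086 0.052 ]
armhole [0.5484 0.062  0.0655]
piv [ 0.6095 -0.0035  0.0725]
handle top [0.4833 0.1299 0.1155]
[0.48626739 0.12722988 0.10000046] [0.58067381 0.02835489 0.0652731 ] [ 0.54301997 -0.02120968  0.05101799]
```

```bash
python3 -m jog '[[[8.5,0,0.3,5,0],[7,0,0.3,10,0],[4,0,0.3,12.5,0],[2.6,0,0.3,12.5,0],[2.6,0,0.3,12.5,0],[2.6,0,0.3,12.5,0],[2.6,0,0.3,12.5,0]]]' 20
python3 -c "
import numpy as np
for f in np.arange(.1,.75,.1).tolist()+[.69,.71,.73]: print(round(f,2),(17*(np.cos(f)-1)).round(2),(-17*np.sin(f)).round(2))"
```

```text
clock: 2.58
tcp_pos: [0.4926, 0.1195, 0.0873]
tool_rot: [[-0.689, 0.725, 0.002], [0.725, 0.689, 0.001], [-0.001, 0.002, -1.0]]
ft_force: [-0.5, -0.2, -0.6]
gripper_width: 0.0262
gripper_force: 0.0
0.1 -0.08 -1.7
0.2 -0.34 -3.38
0.3 -0.76 -5.02
0.4 -1.34 -6.62
0.5 -2.08 -8.15
0.6 -2.97 -9.6
0.7 -4.0 -10.95
0.69 -3.89 -10.82
0.71 -4.11 -11.08
0.73 -4.33 -11.34
```

```bash
python3 -m jog '[[[2.6,-0.08,-1.7,0,-0.1],[2.6,-0.34,-3.38,0,-0.2],[2.6,-0.76,-5.02,0,-0.3],[2.6,-1.34,-6.62,0,-0.4],[2.6,-2.08,-8.15,0,-0.5],[2.6,-2.97,-9.6,0,-0.6],[2.6,-3.6,-10.45,0,-0.66],[2.6,-3.89,-10.85,0,-0.69],[2.6,-3.99,-11.1,0,-0.69],[2.6,-3.99,-11.1,0,-0.69],[2.6,-3.99,-11.1,0,-0.69]]]'
```

```text
clock: 3.95
tcp_pos: [0.4405, 0.0155, 0.0868]
tool_rot: [[-0.993, 0.12, 0.003], [0.12, 0.993, 0.002], [-0.003, 0.002, -1.0]]
ft_force: [2.4, 4.3, -0.4]
gripper_width: 0.0263
gripper_force: 2.6
```

```bash
python3 -m jog '[[[2.6,0,-0.3,0,0],[2.6,0,-0.4,0,0]]]' ; python3 -m jog '[[[3.2,0,0.1,0,0],[5,0,0.2,0,0],[7,0,0.2,0,0],[8.5,0,0.2,-4,0],[8.5,0,0.2,-9,0],[8.5,0,0.2,-12.5,0],[8.5,0,0.2,-12.5,0]]]'
python3 - <<'E'
from h import *
s=save('wrist','w2'); t=save('top','top2')
c=t['color'][175:275,270:402,::-1]; c=cv2.resize(c,None,fx=3.5,fy=3.5,interpolation=cv2.INTER_CUBIC)
cv2.imwrite('pics/comb.png',np.vstack([s['color'][140:,:,::-1][:, :640],np.hstack([c,np.zeros((350,178,3),np.uint8)])])[:600])
E
```

```text
clock: 4.2
tcp_pos: [0.4405, 0.0151, 0.0868]
tool_rot: [[-0.993, 0.117, 0.004], [0.117, 0.993, 0.005], [-0.003, 0.006, -1.0]]
ft_force: [2.1, 18.6, -2.8]
gripper_width: 0.026
gripper_force: 9.3
clock: 5.08
tcp_pos: [0.4405, 0.0113, 0.2136]
tool_rot: [[-0.993, 0.122, 0.005], [0.122, 0.993, 0.001], [-0.005, 0.001, -1.0]]
ft_force: [0.9, -0.5, -0.5]
gripper_width: 0.0852
gripper_force: 0.0
```

View pics/comb.png

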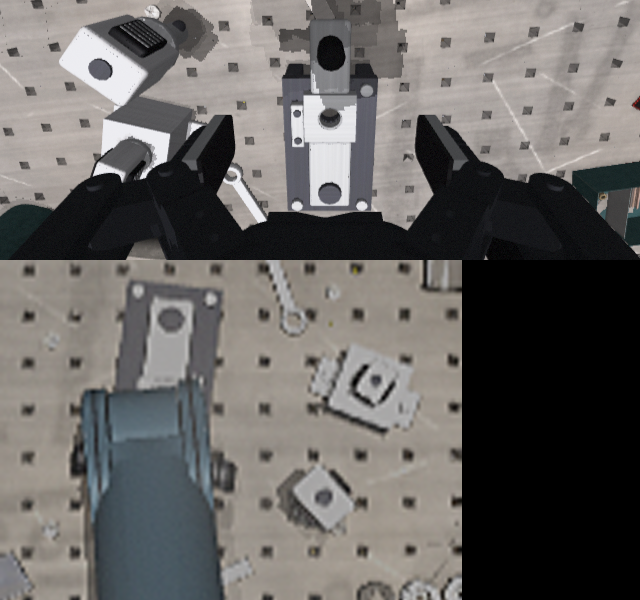

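The arm lies against its stop: pushing with 18 N moved it no further, and the arm hole, at wrist (331,258), sits beside the stop rail. Next I'll hover over the pin.

```bash
python3 -m jog '[[[8.5,-2.5,-4.5,0,0.05],[8.5,-5.5,-9.5,0,0.1],[8.5,-8.5,-14.5,0,0.16],[8.5,-11,-19,0,0.21],[8.5,-12,-20.8,0,0.225],[8.5,-12,-20.8,0,0.225],[8.5,-12,-20.8,0,0.225]]]'
python3 - <<'E'
from h import *
w=load('w2')
for n,u,v,z in [('armhole',331,258,.0655),('piv',329,333,.0725)]: print(n,at_z(w,u,v,z).round(4))
s=save('wrist','w3'); t=save('top','top3')
c=t['color'][185:225,285:355,::-1]; c=cv2.resize(c,None,fx=5,fy=5,interpolation=cv2.INTER_CUBIC)
z=np.zeros((600,640,3),np.uint8); z[:400]=s['color'][:,:,::-1]; z[400:600,:350]=c; cv2.imwrite('pics/comb3.png',z)
E
```

```text
clock: 6.05
tcp_pos: [0.5322, -0.2071, 0.2105]
tool_rot: [[-0.942, 0.337, -0.002], [0.337, 0.942, 0.002], [0.002, 0.001, -1.0]]
ft_force: [-0.1, 1.3, -0.5]
gripper_width: 0.0848
gripper_force: 0.0
armhole [0.5207 0.0075 0.0655]
piv [ 0.6078 -0.0051  0.0725]
```

View pics/comb3.png

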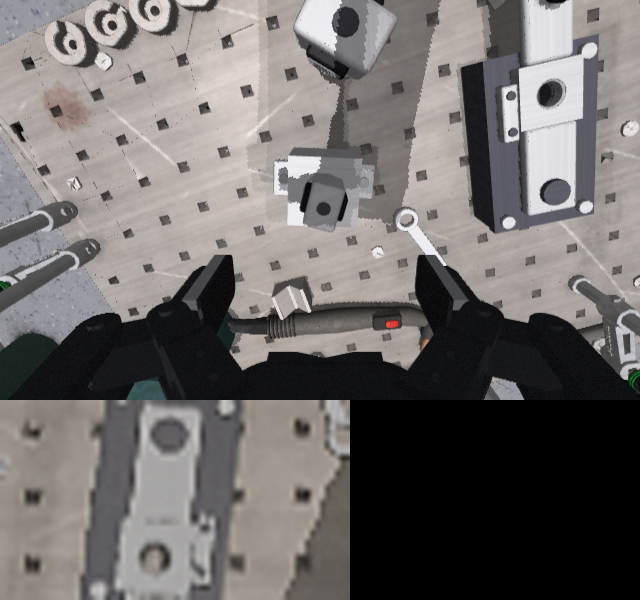

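The pin head is at about (324,207) in the wrist view and is yawed relative to the stand. I'll enlarge it to measure that.

Run:
```python
from h import *
s=load('w3'); 
c=s['color'][140:240,265:385,::-1]; c=cv2.convertScaleAbs(c,alpha=1.6,beta=15)
cv2.imwrite('pics/crop3.png',cv2.resize(c,None,fx=6,fy=6,interpolation=cv2.INTER_CUBIC))
W=cloud(s); m=(W[...,2]>.098)&(W[...,2]<.118)&(abs(W[...,0]-.533)<.05)&(abs(W[...,1]+.21)<.05)
p=W[m][:,:2].astype(np.float32); print(len(p),np.median(W[m][:,2]),p.mean(0),cv2.minAreaRect(p))
print('hole',at_z(s,551,93,.0655))
```

```text
1817 0.1077882058078888 [ 0.53860795 -0.21136986] ((0.5401178002357483, -0.2117391675710678), (0.037941522896289825, 0.03975160792469978), 55.98771667480469)
hole [0.52102852 0.00618048 0.0655    ]
```

View pics/crop3.png

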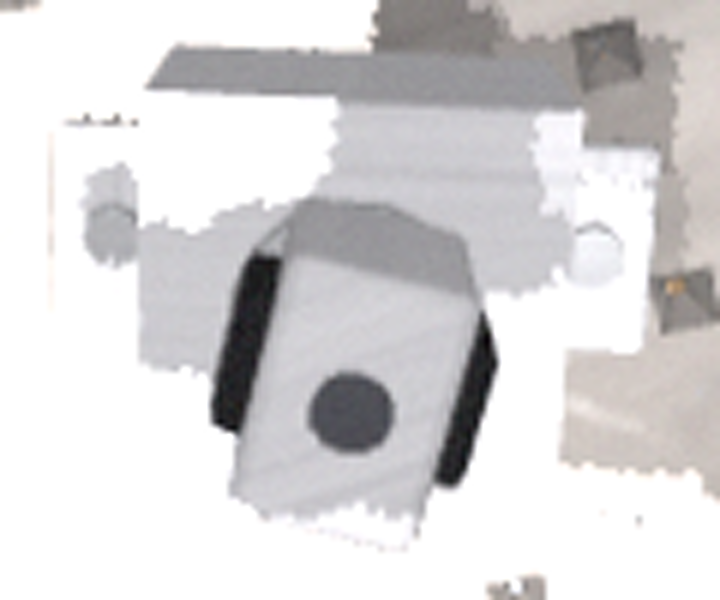

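The buttons (black) are on the left and right sides of the head, and the centre dot is at crop (350,412). The head-top corners are about (290,257), (478,308), (412,545) and (230,492).

Run:
```python
from h import *
s=load('w3'); S=get_state()
f=lambda c:at_z(s,265+(c[0]+.5)/6-.5,140+(c[1]+.5)/6-.5,.108)[:2]
a,b,c,d,o=map(f,[(290,257),(478,308),(412,545),(230,492),(350,412)])
print('centre dot',o,'corner mean',(a+b+c+d)/4)
for n,x,y in [('ab',a,b),('dc',d,c),('da',d,a),('cb',c,b),('btnL',f((280,257)),f((240,432))),('btnR',f((482,312)),f((437,482)))]:
    v=y-x; print(n,np.linalg.norm(v).round(4),(np.degrees(np.arctan2(v[1],v[0]))%180).round(1))
print(S['tcp_pos'],np.degrees(np.arctan2(*S['tool_rot'][1::-1,1])))
print('dot in tool cm',(S['tool_rot'].T@(np.r_[o,0.108]-S['tcp_pos'])*100).round(2))
```

```text
centre dot [ 0.54017235 -0.21200542] corner mean [ 0.5390354 -0.2112607]
ab 0.0264 54.6
dc 0.0267 52.9
da 0.0349 145.8
cb 0.0357 146.3
btnL 0.0256 147.1
btnR 0.0253 147.0
[ 0.53257099 -0.20718294  0.21102827] 70.3385860403539
dot in tool cm [-0.89 -0.21 10.3 ]
```

```bash
python3 -m jog '[[[8.5,-0.85,-0.2,0,0.15],[8.5,-0.85,-0.2,0,0.253],[8.5,-0.85,-0.2,4,0.253],[8.5,-0.85,-0.2,9,0.253],[8.5,-0.85,-0.2,12.5,0.253],[8.5,-0.85,-0.2,13.8,0.253],[8.5,-0.85,-0.2,14,0.253],[8.5,-0.85,-0.2,14,0.253]]]'
```

```text
clock: 7.15
tcp_pos: [0.5412, -0.2142, 0.0727]
tool_rot: [[-0.826, 0.563, 0.002], [0.563, 0.826, -0.001], [-0.002, 0.001, -1.0]]
ft_force: [0.3, -0.3, 0.3]
gripper_width: 0.0852
gripper_force: 0.0
```

```bash
python3 -m jog '[[[6,0.15,0.1,0,0],[4,0.15,0.1,0,0],[2.4,0.15,0.1,0,0],[2.4,0.15,0.1,0,0],[2.4,0.15,0.1,0,0],[2.4,0.15,0.1,0,0],[2.4,0.15,0.1,0,0]]]' 45
```

```text
clock: 8.02
tcp_pos: [0.5402, -0.2122, 0.0721]
tool_rot: [[-0.826, 0.563, 0.001], [0.563, 0.826, 0.0], [-0.001, 0.001, -1.0]]
ft_force: [-0.6, 0.8, 5.5]
gripper_width: 0.0275
gripper_force: 46.1
```

```bash
python3 -m jog '[[[2.4,0,0,-1,0],[2.4,0,0,-4,0],[2.4,0,0,-8,0],[2.4,0,0,-11.5,0],[2.4,1.2,1.5,-12,-0.05],[2.4,4,5,-12,-0.15],[2.4,7,8.7,-12,-0.26],[2.4,10,12.3,-12,-0.37],[2.4,12.5,15.3,-12,-0.45],[2.4,13.7,16.8,-12,-0.475],[2.4,13.9,17,-12,-0.475],[2.4,13.9,17,-12,-0.475]]]'
python3 - <<'E'
from h import *
s=save('wrist','w4'); S=get_state(); print(S['tcp_pos'],S['tool_rot'].round(4),S['gripper_width'])
c=s['color'][60:360,120:520,::-1]; cv2.imwrite('pics/crop4.png',cv2.resize(cv2.convertScaleAbs(c,alpha=1.3,beta=10),None,fx=2,fy=2,interpolation=cv2.INTER_CUBIC))
E
```

```text
clock: 9.52
tcp_pos: [0.5204, 0.005, 0.191]
tool_rot: [[-0.992, 0.126, -0.0], [0.126, 0.992, -0.001], [0.0, -0.001, -1.0]]
ft_force: [-0.9, 0.3, -2.6]
gripper_width: 0.0274
gripper_force: 45.1
[0.52048342 0.00460668 0.19112821] [[-9.920e-01  1.262e-01 -2.000e-04]
 [ 1.262e-01  9.920e-01 -1.000e-03]
 [ 1.000e-04 -1.000e-03 -1.000e+00]] 0.02761287987881782
```

View pics/crop4.png

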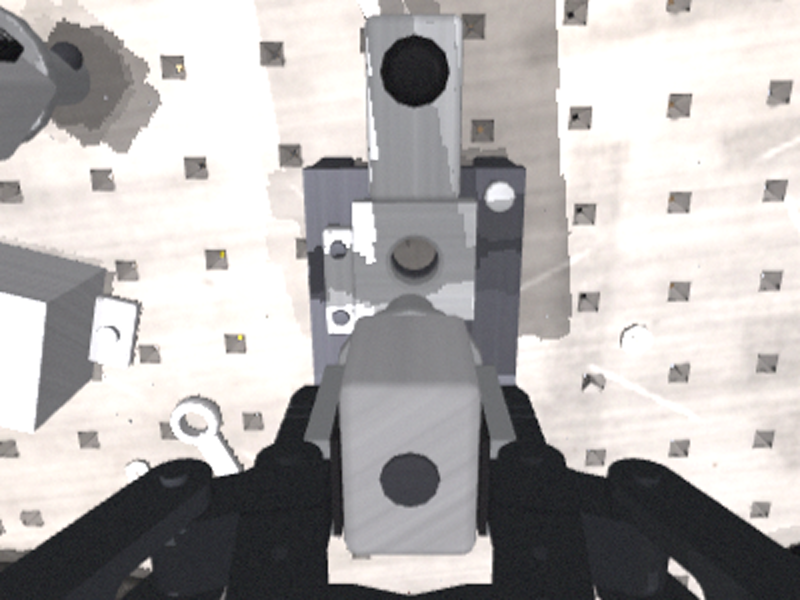

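The pin is in hand, upright, with its buttons pressed. The centre dot is at px (325,300) and the arm hole at px (327,188), seen past the head. I'll compute the offset.

Run:
```python
from h import *
s=load('w4'); S=get_state(); T=S['tool_rot']; p=S['tcp_pos']
for n,u,v,z in [('dot',325,300,.227),('topedge',325.5,251,.227),('botedge',325.5,336,.227),('hole rim',327,188.5,.0655)]:
    x=at_z(s,u,v,z); print(n,x.round(4),(T.T@(x-p)*100).round(2))
W=cloud(s); print(np.nanmedian(W[270:290,310:340,2]), np.nanmedian(W[240:250,310:340],(0,1)))
# finer hole centre: dark pixels in the three views
import cv2
for f,(u,v,r) in {'w2':(331,258,14),'w4':(327,188,18)}.items():
    i=load(f); g=cv2.cvtColor(i['color'],cv2.COLOR_RGB2GRAY)[v-r:v+r,u-r:u+r]
    _,b=cv2.threshold(g,0,255,cv2.THRESH_BINARY_INV+cv2.THRESH_OTSU)
    n,l,st,ce=cv2.connectedComponentsWithStats(b); k=l[r,r]; print(f,k,st[k],ce[k]+[u-r,v-r],at_z(i,*(ce[k]+[u-r,v-r]),.0655).round(4))
```

```text
dot [0.5206 0.0042 0.227 ] [-0.01 -0.05 -3.59]
topedge [0.4993 0.007  0.227 ] [ 2.13 -0.03 -3.59]
botedge [0.5377 0.0022 0.227 ] [-1.74 -0.03 -3.59]
hole rim [0.5191 0.0063 0.0655] [ 0.16  0.16 12.56]
0.227064398236857 [0.50028132 0.00639309 0.21923421]
w2 1 [  2   4  23  20 325] [329.61538462 257.40307692] [0.5198 0.0061 0.0655]
w4 1 [  6   8  25  24 478] [326.89121339 189.60041841] [0.5201 0.0061 0.0655]
```

```bash
python3 -m jog '[[[2.4,0.05,0.15,2,0],[2.4,0.05,0.15,4.5,0],[2.4,0.05,0.15,6,0],[2.4,0.05,0.15,6.5,0],[2.4,0.05,0.15,7,0],[2.4,0.05,0.15,7.5,0],[2.4,0.05,0.15,7.8,0]]]'
```

```text
clock: 10.45
tcp_pos: [0.5204, 0.008, 0.1133]
tool_rot: [[-0.992, 0.123, 0.0], [0.123, 0.992, 0.0], [-0.0, 0.0, -1.0]]
ft_force: [0.1, 1.0, -2.4]
gripper_width: 0.0274
gripper_force: 45.1
```

```bash
python3 -m jog '[[[2.4,0,0,0.4,0],[2.4,0,0,0.8,0],[2.4,0,0,1.2,0],[2.4,0,0,1.6,0]]]'; python3 -c "
from h import *
print(get_state()['tcp_pos'],get_state()['ft_force'])"
```

```text
clock: 10.95
tcp_pos: [0.5207, 0.0078, 0.0972]
tool_rot: [[-0.992, 0.124, 0.001], [0.124, 0.992, -0.0], [-0.001, -0.0, -1.0]]
ft_force: [1.0, -0.3, -2.0]
gripper_width: 0.0275
gripper_force: 45.1
[0.52065206 0.00780669 0.0971984 ] [ 0.98412234 -0.29756955 -2.02301286]
```

```bash
python3 -m jog '[[[2.4,0,0,0.5,0],[2.4,0,0,1,0],[2.4,0,0,1.4,0],[2.4,0,0,1.75,0],[2.4,0,0,1.9,0],[2.4,0,0,1.95,0],[2.4,0,0,1.95,0]]]'
```

```text
clock: 11.82
tcp_pos: [0.5205, 0.0078, 0.0779]
tool_rot: [[-0.992, 0.124, 0.001], [0.124, 0.992, -0.0], [-0.001, -0.0, -1.0]]
ft_force: [2.8, -1.7, -2.2]
gripper_width: 0.0274
gripper_force: 45.1
```

```bash
python3 -m jog '[[[2.4,0,0,0.05,0],[2.4,0,0,0.1,0],[2.4,0,0,0.15,0],[2.4,0,0,0.15,0]]]'
```

```text
clock: 12.32
tcp_pos: [0.5206, 0.0079, 0.0775]
tool_rot: [[-0.992, 0.124, 0.001], [0.124, 0.992, 0.0], [-0.001, 0.0, -1.0]]
ft_force: [-1.0, -2.5, 12.7]
gripper_width: 0.0273
gripper_force: 47.3
```

The collar is seated, with about 15 N of upward reaction at the expected height. I'll release and withdraw.

```bash
python3 -m jog '[[[3.5,0,0,-0.1,0],[4.5,0,0,-0.1,0],[6,0,0,-0.1,0],[8,0,0,-0.1,0],[8.5,0,0,-0.1,0],[8.5,0,0,-0.1,0],[8.5,0,0,-2,0],[8.5,0,0,-6,0],[8.5,0,0,-11,0],[8.5,0,0,-13,0],[8.5,0,0,-13,0]]]'
python3 - <<'E'
from h import *
s=save('wrist','w5'); 
c=s['color'][60:360,120:520,::-1]; cv2.imwrite('pics/crop5.png',cv2.resize(cv2.convertScaleAbs(c,alpha=1.3,beta=10),None,fx=2,fy=2))
W=cloud(s); m=(abs(W[...,0]-.52)<.04)&(abs(W[...,1]-.007)<.04)&(W[...,2]>.105)&(W[...,2]<.13); print(m.sum(),np.median(W[m],0))
E
```

```text
clock: 13.7
tcp_pos: [0.5213, 0.0081, 0.2078]
tool_rot: [[-0.992, 0.123, 0.004], [0.123, 0.992, 0.001], [-0.003, 0.001, -1.0]]
ft_force: [-0.1, 1.3, -0.6]
gripper_width: 0.0849
gripper_force: 0.0
1891 [0.51864162 0.00727472 0.11335132]
```

View pics/crop5.png

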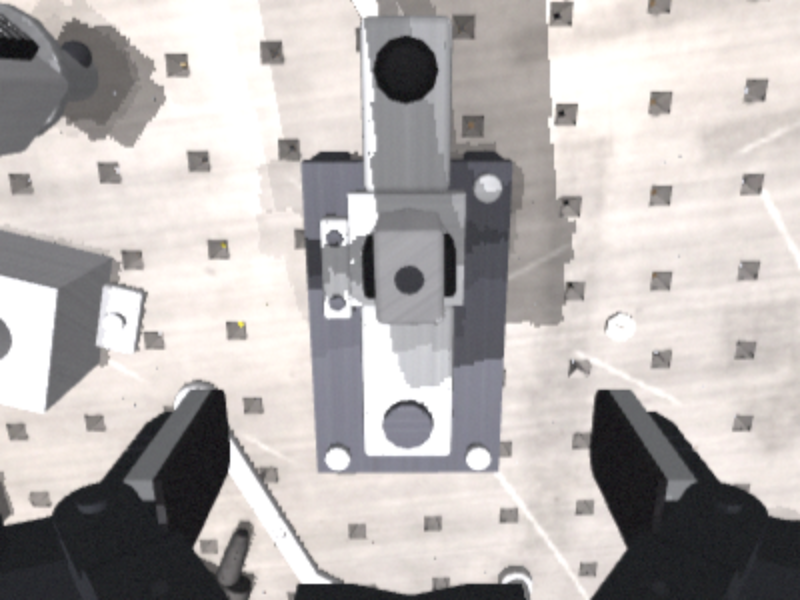

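The pin sits upright in the arm's hole with both buttons sprung out (black at crop 368 and 449, 265). The head top measures 113.4 mm against 113.5 expected, the arm is at its stop and the gripper is clear.

```bash
python3 -c "
from h import *
print(finish_job())"
```

```text
the job is handed in; nothing more can be done
None
```

The job is handed in at about 13.8 s on the robot's clock; the verdict wasn't shown, but the last picture has the arm at its stop, the pin seated with its collar on the arm, both buttons sprung out and the gripper clear.

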